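# Wipe the skimmer neck: one turn of the hand wheel

## Robot

A 6-joint arm with a two-finger parallel gripper is mounted at the origin on the work surface. World frame = base frame: x ahead of the robot, y to its left, z up, the work surface at z = 0. Lengths are in m, angles in rad, forces in N, time in s.
With the tool pointing down it reaches from about 0.275 to 0.75 m from the base axis. Payload 10.2 kg.
Tool frame: the origin (TCP) lies on the centre line of the jaws, within the pads' length; the fingertips stand 25 mm ahead of it and the grasp point (between the pads) lies 6 mm ahead of it; z points along the fingers, y is the direction in which the jaws open and shut (so a half turn about z gives the same grasp; the last joint's range is limited). The gripper opens to 88 mm and grips with 3 to 60 N. Pads are 18 mm wide; open, the fingers measure 123 mm over their backs; the gripper's body (75 mm by 187 mm) begins 45 mm behind the grasp point.
Start: joints at [0.922, 0.313, 1.498, -0, 1.331, -0.223], TCP at [0.217, 0.478, 0.264] pointing down, gripper open.
Joint ranges: [-2.94, 2.94], [-0.97, 2.17], [0.19, 2.56], [-1.23, 4.37], [0.02, 3.11], [-2.88, 2.88]. Speed limits (rad/s): [2.39, 2.39, 3.01, 3.14, 3.14, 3.14].

## Interface

Orientations are given as a unit quaternion [w, x, y, z].
In Python, from bench import status, grab_frame, camera_params, ticket gives the robot as it stands.
- The arm moves only by the shell command python3 -m crank 'ROWS' [FORCE]. ROWS is JSON, one flat list of numbers, 7 for each row, row after row: the shift along the tool's x, y, z normalised to -1 to 1, where 1 is 25 mm, then the turn, a rotation vector about the tool's x, y, z normalised to -1 to 1, where 1 is pi/2 rad, then the opening in per cent of the stroke, from 0 (shut) to 100 (fully open). In form: [x, y, z, ax, ay, az, fingers, x, y, z, ax, ay, az, fingers, ...]. A call has 1 to 12 rows; each row shifts and turns the commanded pose from where the row before left it, along the tool's axes as they then stand; what a row does not reach is not made up. A row lasts 1/8 s, in which the tool goes at most 62.5 mm and 10.7 degrees, less where a joint would pass 70% of its speed; a pose out of reach is approached as far as the arm can. A call with a number of a shift or a turn outside -1 to 1 is refused whole. A call with a gripper value outside its range is refused whole. The fingers move at their own pace and stop on an object; FORCE is the grip in N (left out, the last holds). Time passes only in rows, so rows that do not move let the fingers close. It gives the time, the measured TCP pose, the force and the opening at its end, in the units of the state.
- status.state(): the state, without advancing time (a new reading comes with each control period).
- grab_frame(name): name is "side" or "top"; returns the picture (400x640x3 uint8, red, green, blue); there is no depth.
- camera_params(name): a dict with "fovy" (degrees; the focal length in pixels is half the picture's height over the tangent of half this angle, whatever the lens; pixels are square), "cx", "cy" (the principal point, pixels), "R" (3x3) and "t" (3): a world point X has camera coordinates R X + t. Camera axes: x right, y down, z forward; pixel columns grow to the right and rows downward; lengths in m; the calibration is good to about 2 mm. A picture is of the moment at which its call begins. camera_params takes no time and is no camera call.
- ticket.finish_job(): hands the job in, once; it reports no verdict.
The state is a dict: "clock": time; "qpos": joint angles; "joint_vel": joint speeds; "joint_torque": joint torques, N m; "position": TCP position; "tool_rot": TCP orientation; "wrist_force": force on the tool from outside, world axes, zero at the start; "moment": the same for the moment, N m; "gripper_width": finger opening in m.
Only numpy, scipy, OpenCV 4.12 (cv2) and the standard library are available. Lean on these libraries where they do the work, as an engineer would, in place of code of your own. Each camera call takes 0.05 s, during which the arm holds its last target.

## Task

Pause the pump by pressing the round button on top of the pump controller fully down, then let it go. Then push the hand wheel on top of the skimmer round clockwise (seen from above) by its upright handle, through exactly one full turn, so that the handle ends where it started. Use only the fingertips or the outside of the fingers: do not grip the handle, leave everything else on the table where it stands, and finish clear of everything.

Things in the scene. Friction and masses are not known exactly. Their poses are not given: they have to be found in the camera images.
- wheel_axis (a point): Point on the hand wheel's vertical turning axis, level with the top of the wheel's rim (200 mm above the table). The skimmer is a round, clear-bodied unit on a 150 mm square black foot that is fixed to the table; the wheel lies flat on top of its 148 mm wide black lid. The grey wheel has a hub, three spokes and a round rim 132 mm across outside (12 mm thick bar, centre line on a 60 mm radius); nothing but the handle stands above 204 mm.
- handle_mid (a point): Middle of the wheel's handle: an upright round bare-metal pin, 16 mm in diameter, standing at the rim 55 mm from the wheel's axis. It rises from 202 mm to 246 mm above the table, this point is 223 mm above the table; it goes round with the wheel but does not spin by itself. A 22 mm wide grey boss, 202 mm high, is at its foot.
- wheel (a joint): Angle of the hand wheel in rad; grows as the wheel is turned clockwise seen from above, one turn is 6.283. It starts anywhere between -2.5 and 2.5 and has no stop in reach. The wheel turns stiffly (about 2 N at the handle) and stays where it is left, with no coasting.
- pause_top (a point): Centre of the top face of the pause button, a round grey push button of 30 mm diameter that stands on the flat black pump controller (100 x 80 x 40 mm, fixed to the table). Its top face stands 62 mm above the table, 10 mm above the 46 mm wide collar round it. It is pressed straight down.
- pause (a joint): Travel of the pause button in m: 0 released, 0.006 fully down (about 5 N); it springs back.
- dose_bottle_mid (a point): Bystander: small bottle beside the skimmer, 38 mm wide and 90 mm high; the point is half-way up.
- feed_jar_mid (a point): Bystander: jar, 56 mm wide and 70 mm high, beside the skimmer; the point is half-way up.
- rinse_cup_mid (a point): Bystander: open white cup, 64 mm wide and 75 mm high, beyond the skimmer; the point is half-way up.
- brush_grip (a point): Bystander: brush lying on the table; the point is on its handle.
- screwdriver_grip (a point): Bystander: screwdriver lying on the table; the point is on its handle.
- elbow_mid (a point): Bystander: grey pipe elbow, about 70 mm long and 65 mm high; the point is near its middle.
- magnet: Bystander: black glass-cleaning magnet with a grey grip, 60 x 40 x 32 mm; origin at the centre of its underside.

How it is judged:
By the outcome, as a careful person would: the job done as asked, in the order asked, and still so for the second after the job is handed in, with the robot touching nothing.
It also fails if it takes over 58 s, if anything falls off the work surface, if the arm or the gripper's body presses on something with over 40 N, if the wrist force passes 120 N, or if a joint passes its speed limit or range.

## Working session

There is one attempt and no reset: what is moved stays moved. The work goes in short steps, Python scripts to look and compute and a shell command to move; the robot and the scene stay as the last step left them, time stands still between calls to the robot, and variables do not carry over. Pictures are saved under pics/ and viewed, and the job is handed in when it is done.

```bash
ls; mkdir -p pics
python3 - <<'E'
from bench import status, grab_frame, camera_params
import cv2
for n in("side","top"):
    cv2.imwrite(f"pics/{n}0.png",grab_frame(n)[:,:,::-1]); print(n,camera_params(n))
print(status.state())
E
```

```text
pics
side {'fovy': 52.80220984941249, 'cx': 324.67160032294566, 'cy': 202.79777303159315, 'R': array([[-0.90570259, -0.42363079, -0.01548469],
       [-0.28458922,  0.6346992 , -0.71844686],
       [ 0.31418433, -0.64629241, -0.69540947]]), 't': array([0.51380137, 0.26415587, 1.06324791])}
top {'fovy': 42.11238783748669, 'cx': 323.6316486958303, 'cy': 204.95117870306876, 'R': array([[-0.02685505, -0.99949418, -0.01703492],
       [-0.98407431,  0.02942855, -0.17530461],
       [ 0.17571725,  0.01205581, -0.98436685]]), 't': array([0.01396339, 0.56511936, 1.49190787])}
{'clock': 0.1, 'qpos': array([ 9.21615995e-01,  3.13383959e-01,  1.49833506e+00, -1.46070520e-05,
        1.33098491e+00, -2.23407580e-01]), 'joint_vel': array([ 0.00133695, -0.00179803, -0.00261367, -0.00110794,  0.0019368 ,
       -0.00081234]), 'joint_torque': array([ 2.33012084e-03, -4.02811718e+01, -2.52645206e+01,  6.95180940e-02,
        3.43104999e-02, -9.39954452e-05]), 'position': array([0.21674273, 0.47797118, 0.26323325]), 'tool_rot': array([-2.28373242e-04,  2.11280260e-01,  9.77425364e-01, -5.06583208e-04]), 'wrist_force': array([-0.10804359, -0.6863063 ,  1.1868534 ]), 'moment': array([ 0.0328661 ,  0.00610615, -0.0301513 ]), 'gripper_width': 0.08809605522734289}
```

View pics/side0.png

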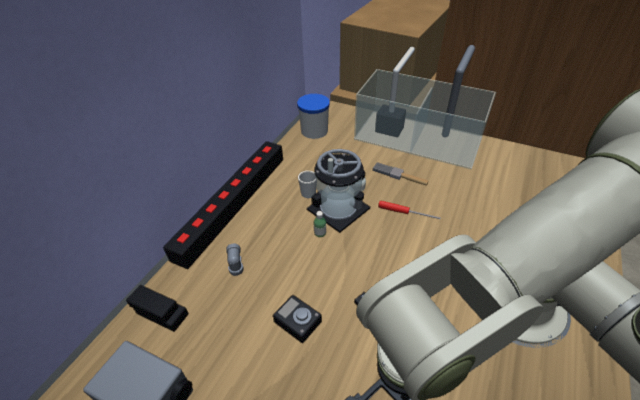

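View pics/top0.png

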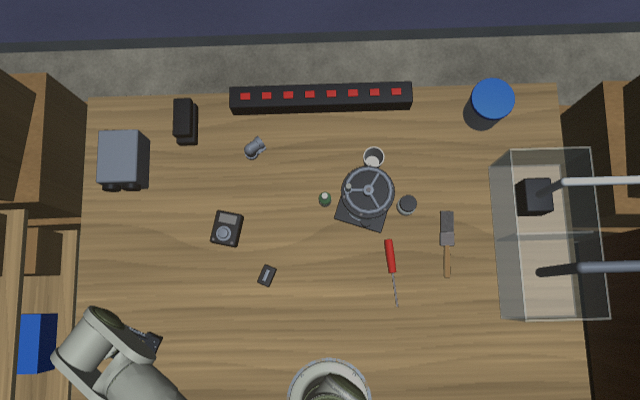

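The side view shows the skimmer near (340,180) and the controller near (298,317). In the top view the wheel hub is near (368,189), the handle near (348,186) and the button near (223,233). I'll enlarge these.

Run:
```python
import cv2,numpy as np
s=cv2.imread('pics/side0.png');t=cv2.imread('pics/top0.png')
def c(im,x,y,w,h,k):return cv2.resize(im[y:y+h,x:x+w],None,fx=k,fy=k,interpolation=cv2.INTER_CUBIC)
# top: wheel 330..410,150..210 x8 -> ; 
cv2.imwrite('pics/c1.png',c(t,330,155,80,60,10))
cv2.imwrite('pics/c2.png',c(s,300,140,80,60,10))
a=c(t,203,208,40,40,10);b=c(s,275,295,40,40,10)
cv2.imwrite('pics/c3.png',np.hstack([a,b]))
```

```text
(no output)
```

View pics/c1.png

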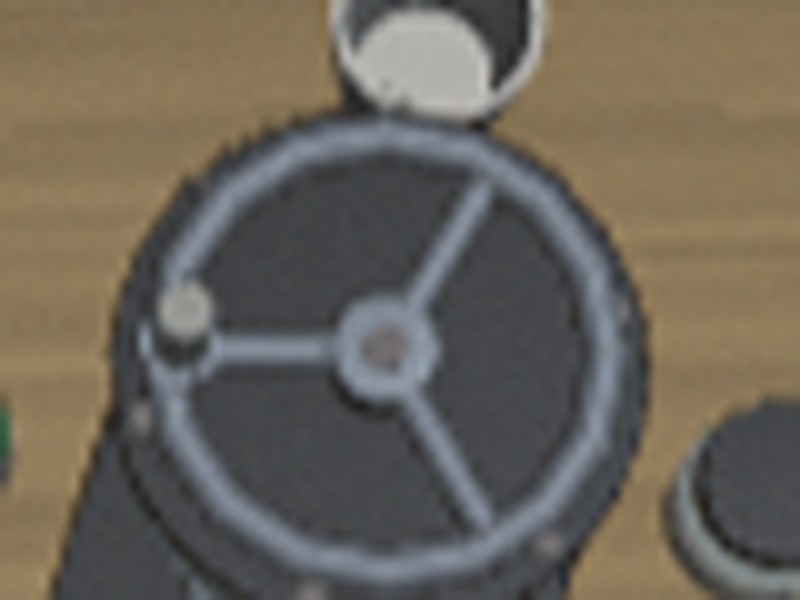

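View pics/c2.png

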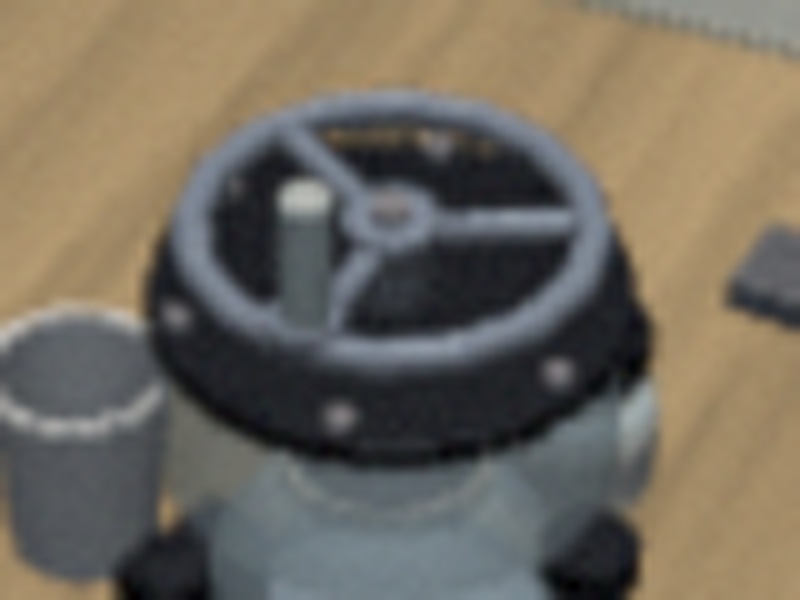

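View pics/c3.png

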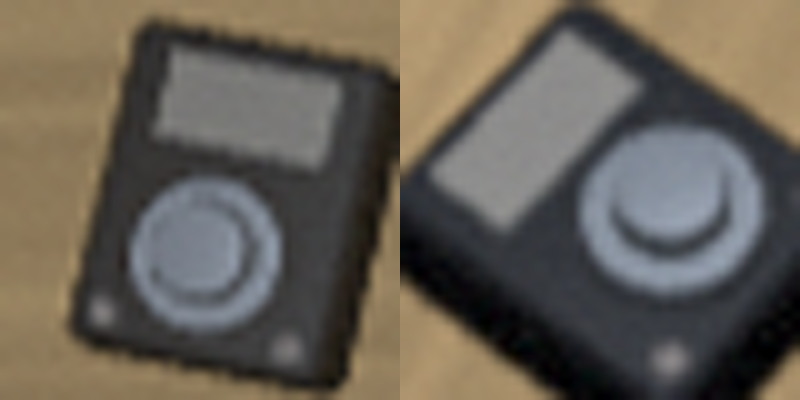

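```bash
cat > h.py <<'E'
import numpy as np
from bench import camera_params
P={n:camera_params(n) for n in('side','top')}
def ray(n,u,v):
    p=P[n];f=200/np.tan(np.radians(p['fovy']/2));R=np.array(p['R']);t=np.array(p['t'])
    d=R.T@np.array([(u-p['cx'])/f,(v-p['cy'])/f,1]);return -R.T@t,d
def onz(n,u,v,z):
    o,d=ray(n,u,v);return o+d*(z-o[2])/d[2]
def proj(n,X):
    p=P[n];f=200/np.tan(np.radians(p['fovy']/2));c=np.array(p['R'])@X+p['t'];return f*c[0]/c[2]+p['cx'],f*c[1]/c[2]+p['cy']
def tri(a,b):
    A=[];B=[]
    for n,(u,v) in(('top',a),('side',b)):
        o,d=ray(n,u,v);d=d/np.linalg.norm(d);M=np.eye(3)-np.outer(d,d);A.append(M);B.append(M@o)
    return np.linalg.solve(sum(A),sum(B))
E
python3 - <<'E'
from h import *
np.set_printoptions(precision=4,suppress=True)
def T(x,y,ox,oy):return (ox+x/10-.45,oy+y/10-.45)
for nm,z,a,b in(("axis",.200,T(386,349,330,155),T(390,222,300,140)),("handletop",.246,T(186,304,330,155),T(305,196,300,140)),("button",.062,T(195,250,203,208),T(268,180,275,295))):
    print(nm,onz('top',*a,z),onz('side',*b,z),tri(a,b))
# other objects footprint
for nm,z,u in(("bottle",.09,(325,197)),("jar",.07,(407,203)),("cup",.075,(373,156)),("sd tip",.01,(397,306)),("sd handle",.015,(390,250)),("elbow",.05,(255,147)),("magnet",.03,(267,275))):print(nm,onz('top',*u,z))
E
```

```text
axis [ 0.5772 -0.1245  0.2   ] [ 0.5758 -0.1217  0.2   ] [ 0.5775 -0.1248  0.1973]
handletop [ 0.5812 -0.0696  0.246 ] [ 0.5789 -0.0691  0.246 ] [ 0.5804 -0.0699  0.2453]
button [0.49   0.2972 0.062 ] [0.4907 0.2959 0.062 ] [0.4899 0.2969 0.0639]
bottle [ 0.5814 -0.0072  0.09  ]
jar [ 0.5602 -0.2461  0.07  ]
cup [ 0.7038 -0.1526  0.075 ]
sd tip [ 0.2646 -0.2089  0.01  ]
sd handle [ 0.4291 -0.196   0.015 ]
elbow [0.7501 0.2014 0.05  ]
magnet [0.3646 0.1704 0.03  ]
```

Axis ≈ (0.577,-0.124) and handle ≈ (0.580,-0.0695), so the radius is 54 mm against the 55 mm given. The button is at ≈ (0.490,0.297), and both cameras agree on it. Now I'll go to the button with the fingers shut.

```bash
python3 -m crank '[-0.98,-0.15,0.3,0,0,0,0,-0.98,-0.15,0.3,0,0,0,0,-0.98,-0.15,0.3,0,0,0,0,-0.98,-0.15,0.3,0,0,0,0,-0.98,-0.15,0.3,0,0,0,0,-0.98,-0.15,0.3,0,0,0,0,-0.98,-0.15,0.3,0,0,0,0,-0.98,-0.15,0.3,0,0,0,0,-0.98,-0.15,0.3,0,0,0,0,-0.98,-0.15,0.3,0,0,0,0,-0.98,-0.15,0.3,0,0,0,0,-0.98,-0.15,0.3,0,0,0,0]' 40
cat >> h.py <<'E'
def yawpos():
    from bench import status
    s=status.state();w,x,y,z=s['tool_rot']
    from scipy.spatial.transform import Rotation as Ro
    R=Ro.from_quat([x,y,z,w]).as_matrix();return s,np.array(s['position']),R
E
cat > to.py <<'E'
from h import *;import sys
s,p,R=yawpos();d=np.array([float(v) for v in sys.argv[1:4]])-p
print('clock',s['clock'],'pos',p.round(4),'yaw_y',np.degrees(np.arctan2(R[1,1],R[0,1])).round(2),'z',R[:,2].round(3),'F',np.round(s['wrist_force'],2),'w',round(s['gripper_width'],4),'tool units',(R.T@d/.025).round(3))
E
python3 to.py .4902 .2968 .092
```

```text
clock: 1.6
position: [0.4665, 0.3152, 0.1731]
tool_rot: [-0.0, 0.211, 0.977, -0.0]
wrist_force: [-0.9, -0.4, -0.1]
gripper_width: 0.0003
clock 1.6 pos [0.4665 0.3152 0.1731] yaw_y 65.6 z [-0.001 -0.    -1.   ] F [-0.93 -0.42 -0.14] w 0.0003 tool units [-1.168 -0.275  3.245]
```

```bash
python3 -m crank '[-0.6,-0.14,0.8,0,0,0,0,-0.57,-0.135,0.8,0,0,0,0,0,0,0.8,0,0,0,0,0,0,0.6,0,0,0,0,0,0,0,0,0,0,0]'; python3 to.py .4902 .2968 .080
python3 - <<'E'
from bench import grab_frame
import cv2
im=grab_frame("side")[:,:,::-1];cv2.imwrite('pics/b1.png',cv2.resize(im[240:380,220:380],None,fx=5,fy=4.2 and 5,interpolation=2)[:600])
E
```

```text
clock: 2.22
position: [0.4893, 0.2973, 0.0976]
tool_rot: [-0.001, 0.211, 0.977, -0.001]
wrist_force: [0.6, -0.1, 0.2]
gripper_width: 0.0005
clock 2.225 pos [0.4893 0.2973 0.0976] yaw_y 65.62 z [-0.002 -0.001 -1.   ] F [ 0.63 -0.14  0.18] w 0.0005 tool units [-0.043 -0.001  0.704]
```

View pics/b1.png

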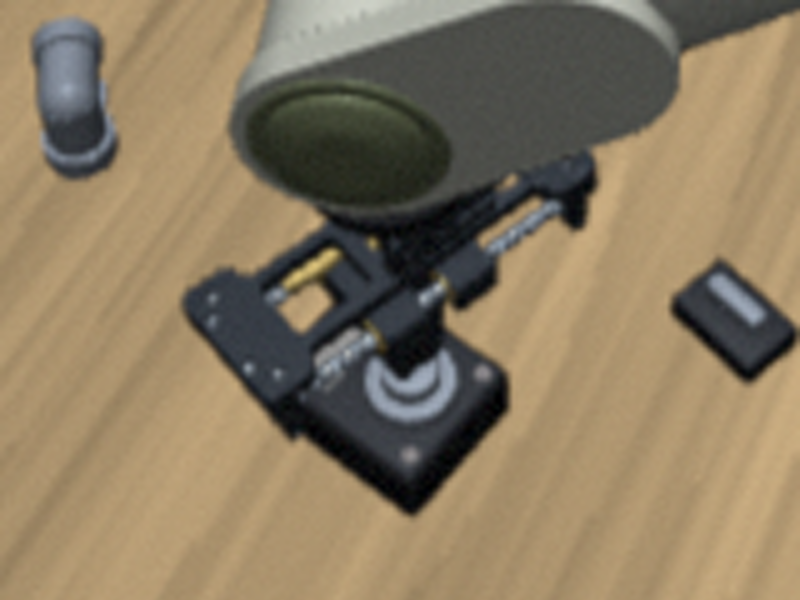

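The shut fingertips stand above the button, at about (410,375) in the crop. Next I press in small steps and watch the force.

```bash
python3 -m crank '[0,0,0.3,0,0,0,0,0,0,0.2,0,0,0,0,0,0,0.12,0,0,0,0,0,0,0,0,0,0,0]'; python3 -m crank '[0,0,0.08,0,0,0,0,0,0,0,0,0,0,0]'
```

```text
clock: 2.78
position: [0.4899, 0.2975, 0.0834]
tool_rot: [0.0, 0.211, 0.977, 0.0]
wrist_force: [-0.6, 0.8, 4.8]
gripper_width: 0.0005
clock: 3.02
position: [0.4899, 0.2975, 0.0815]
tool_rot: [0.0, 0.211, 0.977, 0.0]
wrist_force: [-1.7, 0.3, 5.5]
gripper_width: 0.0005
```

```bash
python3 -m crank '[0,0,0.08,0,0,0,0,0,0,0,0,0,0,0]'; python3 -m crank '[0,0,0.06,0,0,0,0,0,0,0,0,0,0,0]'
```

```text
clock: 3.28
position: [0.49, 0.2975, 0.0812]
tool_rot: [0.0, 0.211, 0.977, 0.0]
wrist_force: [-7.5, -2.0, 20.1]
gripper_width: 0.0004
clock: 3.52
position: [0.4901, 0.2975, 0.081]
tool_rot: [0.001, 0.211, 0.977, 0.0]
wrist_force: [-12.6, -4.8, 31.9]
gripper_width: 0.0002
```

The button bottomed with a clear force rise at TCP z 0.081, so the tips were at 56 mm. I'll release it, lift, and travel to the wheel.

```bash
python3 -m crank '[0,0,-0.5,0,0,0,0,0,0,-1,0,0,0,0,0,0,-1,0,0,0,0,0,0,-1,0,0,0,0,0,0,-1,0,0,0,0,-0.56,-0.84,-1,0,0,0,0,-0.56,-0.84,-1,0,0,0,0,-0.56,-0.84,-1,0,0,0,0,-0.56,-0.84,-1,0,0,0,0,-0.56,-0.84,-0.5,0,0,0,0,-0.56,-0.84,0,0,0,0,0,-0.56,-0.84,0,0,0,0,0]'
python3 to.py .5466 -.0525 .30
python3 - <<'E'
from bench import grab_frame
import cv2
im=grab_frame("side")[:,:,::-1];cv2.imwrite('pics/b2.png',im)
E
```

```text
clock: 5.03
position: [0.5184, 0.1221, 0.3025]
tool_rot: [-0.0, 0.211, 0.977, -0.0]
wrist_force: [-0.1, 0.2, 0.2]
gripper_width: 0.0003
clock 5.025 pos [0.5184 0.1221 0.3025] yaw_y 65.6 z [-0. -0. -1.] F [-0.06  0.21  0.15] w 0.0003 tool units [-3.912 -5.894  0.101]
```

View pics/b2.png

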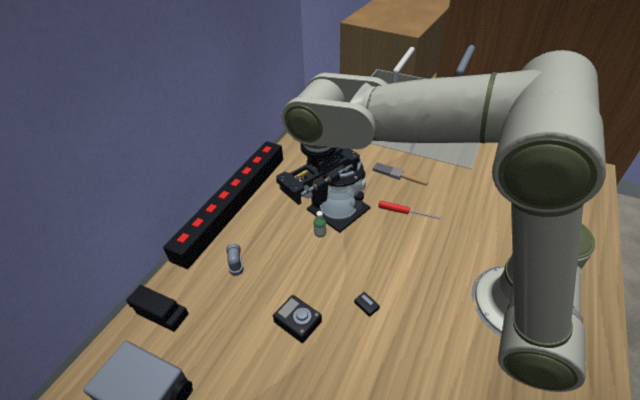

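The button has sprung back and nothing else moved.

```bash
python3 -m crank '[-0.56,-0.84,0,0,0,0,0,-0.56,-0.84,0,0,0,0,0,-0.56,-0.84,0,0,0,0,0,-0.56,-0.84,0,0,0,0,0,-0.56,-0.84,0,0,0,0,0,-0.56,-0.84,0,0,0,0,0,-0.56,-0.84,0,0,0,0,0,0,0,0,0,0,-0.097,0,0,0,0,0,0,-0.097,0,0,0,0,0,0,-0.097,0,0,0,0,0,0,-0.097,0,0,0,0,0,0,-0.097,0]'
python3 -m crank '[0,0,0,0,0,-0.097,0,0,0,0,0,0,-0.097,0,0,0,0,0,0,-0.097,0,0,0,0,0,0,-0.097,0,0,0,0,0,0,-0.097,0,0,0,0,0,0,0,0]'
python3 to.py .5466 -.0525 .237
```

```text
clock: 6.58
position: [0.5469, -0.0511, 0.3024]
tool_rot: [-0.0, -0.17, 0.985, 0.0]
wrist_force: [0.5, -1.0, 0.9]
gripper_width: 0.0009
clock: 7.32
position: [0.553, -0.0256, 0.3017]
tool_rot: [-0.007, -0.506, 0.862, -0.007]
wrist_force: [0.8, -0.8, -0.2]
gripper_width: 0.0002
clock 7.325 pos [ 0.553  -0.0256  0.3017] yaw_y 150.83 z [-0.005 -0.02  -1.   ] F [ 0.76 -0.82 -0.22] w 0.0002 tool units [ 1.014 -0.288  2.611]
```

```bash
python3 -c "
from bench import status;import numpy as np
s=status.state();print(np.degrees(s['qpos']).round(2),np.degrees(s['joint_vel']).round(2))"
```

```text
[ -14.29   20.36   76.8    -1.19   82.84 -164.97] [-1.95 -0.35  0.22 -0.06 -0.07 -0.64]
```

Joint 6 is at its limit (shoulder offset), so I'll start at yaw ≈144° instead. I'll turn back and correct.

```bash
python3 -m crank '[0,0,0,0,0,0.075,0,0,0,0,0,0,0,0]'
python3 to.py .5466 -.0525 .30; python3 -c "
from h import *
s,p,R=yawpos()
from scipy.spatial.transform import Rotation as Ro
y=np.radians(144);Y=np.array([np.cos(y),np.sin(y),0]);Z=np.array([0,0,-1.]);X=np.cross(Y,Z);T=np.stack([X,Y,Z],1)
print(R.T@T, Ro.from_matrix(R.T@T).as_rotvec()/(np.pi/2)); print(np.degrees(s['qpos']).round(2))
"
```

```text
clock: 7.58
position: [0.5528, -0.0272, 0.3019]
tool_rot: [-0.007, -0.454, 0.891, -0.008]
wrist_force: [-0.6, 0.6, -0.1]
gripper_width: 0.0007
clock 7.575 pos [ 0.5528 -0.0272  0.3019] yaw_y 143.99 z [-0.005 -0.02  -1.   ] F [-0.58  0.61 -0.05] w 0.0007 tool units [ 0.962 -0.392  0.097]
[[ 9.99817084e-01  3.19816616e-04 -1.91231739e-02]
 [-1.70135423e-04  9.99969344e-01  7.82832965e-03]
 [ 1.91250912e-02 -7.82364419e-03  9.99786488e-01]] [-0.00498253 -0.01217567 -0.00015597]
[ -14.46   20.33   76.82   -1.19   82.84 -158.3 ]
```

```bash
python3 to.py .5497 -.0474 .30; python3 -m crank '[0.4,-0.17,0.05,-0.005,-0.012,0,0,0.4,-0.17,0,0,0,0,0,0,0,0,0,0,0,0]'
python3 to.py .5497 -.0474 .236
```

```text
clock 7.575 pos [ 0.5528 -0.0272  0.3019] yaw_y 143.99 z [-0.005 -0.02  -1.   ] F [-0.58  0.61 -0.05] w 0.0007 tool units [ 0.724 -0.373  0.092]
clock: 7.95
position: [0.5478, -0.0492, 0.301]
tool_rot: [-0.0, -0.453, 0.891, -0.0]
wrist_force: [-0.4, 0.4, 0.4]
gripper_width: -0.0001
clock 7.95 pos [ 0.5478 -0.0492  0.301 ] yaw_y 143.91 z [ 0. -0. -1.] F [-0.36  0.39  0.36] w -0.0001 tool units [-0.103 -0.017  2.601]
```

```bash
python3 -m crank '[-0.1,-0.02,0.7,0,0,0,0,0,0,0.7,0,0,0,0,0,0,0.7,0,0,0,0,0,0,0.5,0,0,0,0,0,0,0,0,0,0,0]'
python3 to.py .5594 -.0545 .236;python3 - <<'E'
from bench import grab_frame
import cv2,numpy as np
a=grab_frame("side")[:,:,::-1][120:220,270:390];b=grab_frame("top")[:,:,::-1][140:240,300:420]
cv2.imwrite('pics/d1.png',np.vstack([cv2.resize(x,None,fx=3,fy=3,interpolation=2) for x in(a,b)]))
E
```

```text
clock: 8.57
position: [0.5497, -0.0463, 0.2355]
tool_rot: [-0.001, -0.454, 0.891, 0.0]
wrist_force: [-0.7, -0.1, 0.0]
gripper_width: 0.0005
clock 8.575 pos [ 0.5497 -0.0463  0.2355] yaw_y 143.99 z [-0.001  0.    -1.   ] F [-0.69 -0.1   0.05] w 0.0005 tool units [ 0.039 -0.507 -0.022]
```

View pics/d1.png

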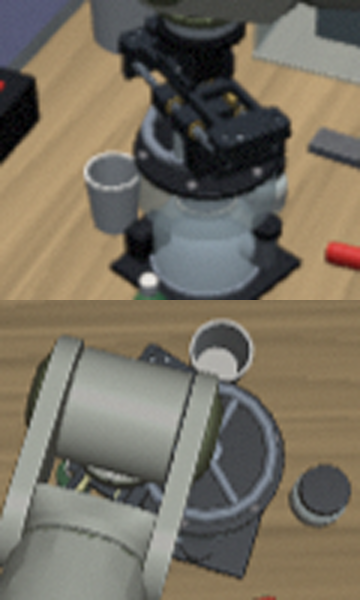

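```bash
cat > plan.py <<'E'
from h import *;import sys
# usage: plan.py theta_now(deg, target pin at first row start) n_rows dth dyaw : rows from current pose, pin ahead
A=np.array([.5770,-.1240]);th=float(sys.argv[1]);N=int(sys.argv[2]);dth=float(sys.argv[3]);dy=float(sys.argv[4])
s,p,R=yawpos();yaw=np.degrees(np.arctan2(R[1,1],R[0,1]));q=p[:2].copy()
print('pos',p.round(4),'yaw',yaw.round(2))
u=lambda a:np.array([np.cos(np.radians(a)),np.sin(np.radians(a))])
for i in range(N):
    th-=dth; y2=yaw-dy
    # each row: shift along axes before turn
    c=A+.055*u(th)+.0255*u(y2)   # n=-y -> c=pin+25.5*y
    d=c-q; X=u(yaw+90);Y=u(yaw)
    a=round(d@X/.025,2);b=round(d@Y/.025,2); q=q+.025*(a*X+b*Y)
    print(i+1,a,b,round(dy/90,3),'th',round(th,1),'c',c.round(4)); yaw-=round(dy/90,3)*90
E
python3 plan.py 86.6 1 0 0; python3 plan.py 86.6 12 9 8.01
```

```text
pos [ 0.5502 -0.0464  0.2366] yaw 143.99
1 0.03 -0.49 0.0 th 86.6 c [ 0.5596 -0.0541]
pos [ 0.5502 -0.0464  0.2366] yaw 143.99
1 -0.28 -0.8 0.089 th 77.6 c [ 0.5705 -0.0526]
2 -0.3 -0.32 0.089 th 68.6 c [ 0.5814 -0.0527]
3 -0.29 -0.32 0.089 th 59.6 c [ 0.5921 -0.0545]
4 -0.29 -0.32 0.089 th 50.6 c [ 0.6024 -0.0578]
5 -0.28 -0.33 0.089 th 41.6 c [ 0.612  -0.0627]
6 -0.28 -0.32 0.089 th 32.6 c [ 0.6207 -0.069 ]
7 -0.28 -0.33 0.089 th 23.6 c [ 0.6283 -0.0765]
8 -0.26 -0.34 0.089 th 14.6 c [ 0.6347 -0.085 ]
9 -0.26 -0.33 0.089 th 5.6 c [ 0.6397 -0.0944]
10 -0.26 -0.33 0.089 th -3.4 c [ 0.6431 -0.1044]
11 -0.25 -0.34 0.089 th -12.4 c [ 0.645  -0.1147]
12 -0.24 -0.34 0.089 th -21.4 c [ 0.6453 -0.1252]
```

```bash
python3 -m crank '[0.02,-0.25,0,0,0,0,0,0.01,-0.24,0,0,0,0,0,-0.3,-0.32,0,0,0,0.089,0,-0.3,-0.32,0,0,0,0.089,0,-0.29,-0.32,0,0,0,0.089,0]'; python3 plan.py 59.6 12 9 8.01;python3 - <<'E'
from bench import grab_frame
import cv2,numpy as np
a=grab_frame("side")[:,:,::-1][120:220,270:390];b=grab_frame("top")[:,:,::-1][140:240,300:420]
cv2.imwrite('pics/d2.png',np.vstack([cv2.resize(x,None,fx=3,fy=3,interpolation=2) for x in(a,b)]))
E
```

```text
clock: 9.3
position: [0.5924, -0.0546, 0.2363]
tool_rot: [0.0, -0.256, 0.967, 0.0]
wrist_force: [-1.5, 2.0, 1.7]
gripper_width: 0.0008
pos [ 0.5924 -0.0546  0.2363] yaw 119.71
1 -0.28 -0.31 0.089 th 50.6 c [ 0.6025 -0.0578]
2 -0.29 -0.33 0.089 th 41.6 c [ 0.6121 -0.0627]
3 -0.28 -0.32 0.089 th 32.6 c [ 0.6208 -0.069 ]
4 -0.27 -0.33 0.089 th 23.6 c [ 0.6284 -0.0765]
5 -0.27 -0.33 0.089 th 14.6 c [ 0.6348 -0.0851]
6 -0.26 -0.34 0.089 th 5.6 c [ 0.6398 -0.0944]
7 -0.26 -0.33 0.089 th -3.4 c [ 0.6432 -0.1044]
8 -0.25 -0.34 0.089 th -12.4 c [ 0.6451 -0.1148]
9 -0.25 -0.34 0.089 th -21.4 c [ 0.6454 -0.1252]
10 -0.24 -0.34 0.089 th -30.4 c [ 0.6441 -0.1356]
11 -0.23 -0.34 0.089 th -39.4 c [ 0.6412 -0.1455]
12 -0.23 -0.35 0.089 th -48.4 c [ 0.6369 -0.1549]
```

View pics/d2.png

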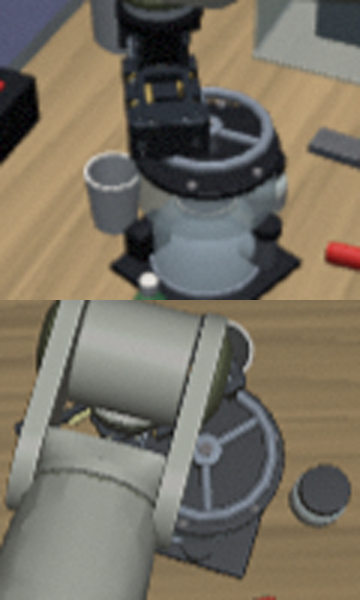

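The wheel is turning: the spokes have rotated clockwise, with about 2.5 N of contact. Continuing.

```bash
python3 -m crank '[-0.28,-0.31,0,0,0,0.089,0,-0.29,-0.33,0,0,0,0.089,0,-0.28,-0.32,0,0,0,0.089,0,-0.27,-0.33,0,0,0,0.089,0,-0.27,-0.33,0,0,0,0.089,0,-0.26,-0.34,0,0,0,0.089,0,-0.26,-0.33,0,0,0,0.089,0,-0.25,-0.34,0,0,0,0.089,0,-0.25,-0.34,0,0,0,0.089,0,-0.24,-0.34,0,0,0,0.089,0,-0.23,-0.34,0,0,0,0.089,0,-0.23,-0.35,0,0,0,0.089,0]'; python3 plan.py -48.4 12 9 8.01
```

```text
clock: 10.9
position: [0.637, -0.1557, 0.2362]
tool_rot: [0.001, 0.546, 0.838, 0.0]
wrist_force: [4.1, -0.1, -1.2]
gripper_width: 0.0001
pos [ 0.637  -0.1557  0.2362] yaw 23.76
1 -0.19 -0.34 0.089 th -57.4 c [ 0.6312 -0.1634]
2 -0.21 -0.35 0.089 th -66.4 c [ 0.6243 -0.171 ]
3 -0.21 -0.34 0.089 th -75.4 c [ 0.6164 -0.1773]
4 -0.21 -0.35 0.089 th -84.4 c [ 0.6076 -0.1824]
5 -0.2 -0.35 0.089 th -93.4 c [ 0.5982 -0.1861]
6 -0.19 -0.36 0.089 th -102.4 c [ 0.5884 -0.1882]
7 -0.19 -0.35 0.089 th -111.4 c [ 0.5785 -0.1888]
8 -0.18 -0.35 0.089 th -120.4 c [ 0.5686 -0.1879]
9 -0.17 -0.36 0.089 th -129.4 c [ 0.559  -0.1855]
10 -0.17 -0.35 0.089 th -138.4 c [ 0.55   -0.1817]
11 -0.16 -0.35 0.089 th -147.4 c [ 0.5417 -0.1766]
12 -0.16 -0.36 0.089 th -156.4 c [ 0.5343 -0.1703]
```

```bash
python3 - <<'E'
from bench import grab_frame
import cv2,numpy as np
a=grab_frame("side")[:,:,::-1][120:220,270:390]
cv2.imwrite('pics/d3.png',cv2.resize(a,None,fx=4,fy=4,interpolation=2))
E
python3 -m crank '[-0.2,-0.34,0,0,0,0.089,0,-0.21,-0.35,0,0,0,0.089,0,-0.21,-0.34,0,0,0,0.089,0,-0.21,-0.35,0,0,0,0.089,0,-0.2,-0.35,0,0,0,0.089,0,-0.19,-0.36,0,0,0,0.089,0,-0.19,-0.35,0,0,0,0.089,0,-0.18,-0.35,0,0,0,0.089,0,-0.17,-0.36,0,0,0,0.089,0,-0.17,-0.35,0,0,0,0.089,0,-0.16,-0.35,0,0,0,0.089,0,-0.16,-0.36,0,0,0,0.089,0]'; python3 plan.py -156.4 12 9 8.01;python3 - <<'E'
from bench import grab_frame
import cv2,numpy as np
a=grab_frame("side")[:,:,::-1][120:220,270:390]
b=cv2.imread('pics/d3.png');b=cv2.resize(b,(480,300)) if 0 else b
cv2.imwrite('pics/d4.png',np.hstack([b[:,:400],cv2.resize(a,None,fx=4,fy=4,interpolation=2)[:,:400]]))
E
```

```text
clock: 12.45
position: [0.5335, -0.1706, 0.2363]
tool_rot: [0.001, 0.988, 0.154, -0.0]
wrist_force: [-1.2, -3.2, -0.4]
gripper_width: 0.0005
pos [ 0.5335 -0.1706  0.2363] yaw -72.29
1 -0.11 -0.36 0.089 th -165.4 c [ 0.5281 -0.163 ]
2 -0.15 -0.35 0.089 th -174.4 c [ 0.523  -0.1549]
3 -0.14 -0.36 0.089 th -183.4 c [ 0.5193 -0.1461]
4 -0.13 -0.35 0.089 th -192.4 c [ 0.517  -0.1369]
5 -0.12 -0.36 0.089 th -201.4 c [ 0.5161 -0.1275]
6 -0.12 -0.35 0.089 th -210.4 c [ 0.5167 -0.1182]
7 -0.12 -0.35 0.089 th -219.4 c [ 0.5187 -0.1091]
8 -0.11 -0.36 0.089 th -228.4 c [ 0.522  -0.1005]
9 -0.1 -0.35 0.089 th -237.4 c [ 0.5266 -0.0925]
10 -0.1 -0.35 0.089 th -246.4 c [ 0.5324 -0.0854]
11 -0.09 -0.35 0.089 th -255.4 c [ 0.5391 -0.0793]
12 -0.09 -0.35 0.089 th -264.4 c [ 0.5467 -0.0744]
```

View pics/d4.png

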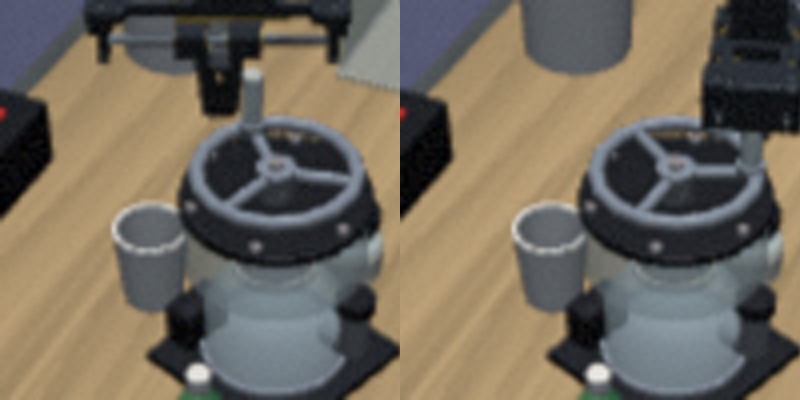

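Left (earlier): the pin is at the far side, with the finger behind it. Right: the pin is at (750,150) on the robot's side, with the finger still pushing. I'll continue for 11 rows and stop short.

```bash
python3 -m crank '[-0.11,-0.36,0,0,0,0.089,0,-0.15,-0.35,0,0,0,0.089,0,-0.14,-0.36,0,0,0,0.089,0,-0.13,-0.35,0,0,0,0.089,0,-0.12,-0.36,0,0,0,0.089,0,-0.12,-0.35,0,0,0,0.089,0,-0.12,-0.35,0,0,0,0.089,0,-0.11,-0.36,0,0,0,0.089,0,-0.1,-0.35,0,0,0,0.089,0,-0.1,-0.35,0,0,0,0.089,0,-0.09,-0.35,0,0,0,0.089,0,0,0,0,0,0,0,0]'; python3 plan.py -255.4 2 9 8.01;python3 - <<'E'
from bench import grab_frame
import cv2,numpy as np
a=grab_frame("side")[:,:,::-1];b=grab_frame("top")[:,:,::-1]
cv2.imwrite('pics/e_s.png',a);cv2.imwrite('pics/e_t.png',b)
r=lambda x:cv2.resize(x,None,fx=8,fy=8,interpolation=2)
cv2.imwrite('pics/e.png',np.hstack([r(a[140:200,300:350]),r(b[155:215,330:380])]))
E
```

```text
clock: 14.0
position: [0.5397, -0.0785, 0.236]
tool_rot: [0.0, 0.819, -0.574, 0.0]
wrist_force: [-0.6, 0.7, -0.3]
gripper_width: 0.0007
pos [ 0.5397 -0.0785  0.236 ] yaw -160.03
1 -0.05 -0.32 0.089 th -264.4 c [ 0.5467 -0.0745]
2 -0.08 -0.34 0.089 th -273.4 c [ 0.5548 -0.0709]
```

View pics/e.png

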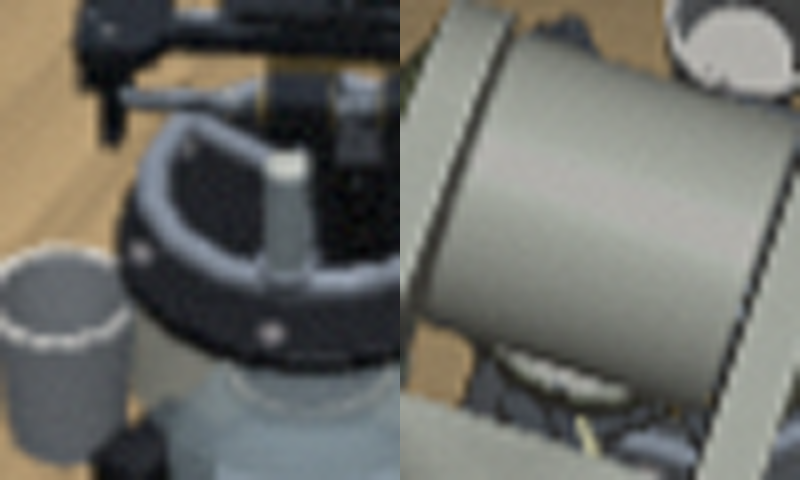

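```bash
cat > ang.py <<'E'
from h import *
import cv2,sys
from scipy.optimize import minimize_scalar
A=np.array([.5770,-.1240])
def m(f):
    im=cv2.imread(f);im=im[130:190,310:350].astype(float)
    k=cv2.resize(im,None,fx=10,fy=10,interpolation=2)
    # bright, unsaturated cap: handle top
    g=k.min(2);hs=k.max(2)-k.min(2)
    mask=((g>150)&(hs<40)).astype(np.uint8)
    n,l,st,ce=cv2.connectedComponentsWithStats(mask)
    out=[]
    for i in range(1,n):
        if st[i,4]>150: out.append((st[i,4],310+ce[i,0]/10-.45,130+ce[i,1]/10-.45))
    return out
for f in sys.argv[1:]:
    for a,u,v in m(f):
        P3=onz('side',u,v,.246)[:2]-A
        r=minimize_scalar(lambda t:np.hypot(*(np.array(proj('side',np.array([A[0]+.055*np.cos(t),A[1]+.055*np.sin(t),.246])))-[u,v])),bounds=(0.5,2.6),method='bounded')
        print(f,a,round(u,2),round(v,2),'th',np.degrees(np.arctan2(P3[1],P3[0])).round(2),'r',np.hypot(*P3).round(4),'fit',np.degrees(r.x).round(2),round(r.fun,2))
E
python3 ang.py pics/side0.png pics/e_s.png
```

```text
pics/side0.png 930 330.06 159.3 th 88.33 r 0.0555 fit 88.17 0.13
pics/side0.png 358 311.5 171.28 th 78.26 r 0.1257 fit 62.97 19.47
pics/e_s.png 1177 335.3 160.26 th 104.06 r 0.0552 fit 104.04 0.04
pics/e_s.png 493 311.41 171.37 th 78.27 r 0.1261 fit 62.93 19.59
pics/e_s.png 256 313.27 180.39 th 88.25 r 0.1547 fit 72.91 26.15
```

```bash
python3 -m crank '[-0.03,-0.16,0,0,0,0.045,0,-0.04,-0.16,0,0,0,0.045,0,0,0,0,0,0,0,0]'; python3 plan.py -264.4 2 3.4 3 ;python3 - <<'E'
from bench import grab_frame
import cv2,numpy as np
a=grab_frame("side")[:,:,::-1]
cv2.imwrite('pics/f_s.png',a);o=cv2.imread('pics/side0.png')
r=lambda x:cv2.resize(x,None,fx=8,fy=8,interpolation=2)
cv2.imwrite('pics/f.png',np.hstack([r(a[140:200,300:350]),r(o[140:200,300:350])]))
E
python3 ang.py pics/f_s.png
```

```text
clock: 14.48
position: [0.5465, -0.0747, 0.2359]
tool_rot: [0.0, 0.776, -0.631, -0.0]
wrist_force: [0.1, 0.3, -0.5]
gripper_width: 0.0007
pos [ 0.5465 -0.0747  0.2359] yaw -168.28
1 -0.05 -0.14 0.033 th -267.8 c [ 0.5497 -0.0729]
2 -0.03 -0.13 0.033 th -271.2 c [ 0.5528 -0.0716]
pics/f_s.png 1090 332.69 159.87 th 96.35 r 0.0552 fit 96.31 0.05
pics/f_s.png 479 311.43 171.36 th 78.28 r 0.1261 fit 62.95 19.58
pics/f_s.png 271 313.26 180.4 th 88.25 r 0.1547 fit 72.91 26.17
```

View pics/f.png

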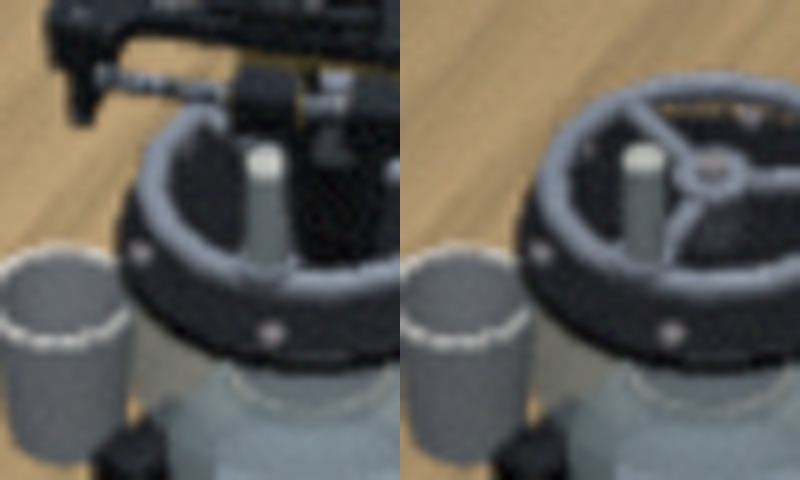

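```bash
python3 -m crank '[-0.05,-0.14,0,0,0,0.033,0,-0.03,-0.13,0,0,0,0.033,0,0,0,0,0,0,0,0]'; python3 to.py .5528 -.0716 .236;python3 - <<'E'
from bench import grab_frame
import cv2
cv2.imwrite('pics/g_s.png',grab_frame("side")[:,:,::-1])
E
python3 ang.py pics/g_s.png
# back off along +y, then lift and go aside
python3 -m crank '[0,0.5,0,0,0,0,0,0,0.5,0,0,0,0,0,0,0,-1,0,0,0,0,0,0,-1,0,0,0,0,0,0,-1,0,0,0,0,0,1,-1,0,0,0,0,0,1,0,0,0,0,0,0,1,0,0,0,0,0,0,1,0,0,0,0,0,0,1,0,0,0,0,0,0,1,0,0,0,0,0,0,1,0,0,0,0,0]'
python3 - <<'E'
from bench import grab_frame
import cv2
cv2.imwrite('pics/h_s.png',grab_frame("side")[:,:,::-1]);cv2.imwrite('pics/h_t.png',grab_frame("top")[:,:,::-1])
E
python3 ang.py pics/h_s.png
```

```text
clock: 14.9
position: [0.5529, -0.0717, 0.236]
tool_rot: [0.0, 0.742, -0.671, 0.0]
wrist_force: [-0.2, -0.5, 0.2]
gripper_width: 0.0006
clock 14.9 pos [ 0.5529 -0.0717  0.236 ] yaw_y -174.28 z [ 0. -0. -1.] F [-0.22 -0.46  0.18] w 0.0006 tool units [-0.004  0.003 -0.001]
pics/g_s.png 747 330.28 159.43 th 89.16 r 0.0558 fit 88.94 0.18
pics/g_s.png 478 311.38 171.34 th 78.21 r 0.1261 fit 62.87 19.59
pics/g_s.png 251 313.31 180.41 th 88.29 r 0.1547 fit 72.97 26.16
clock: 16.45
position: [0.3528, -0.0908, 0.336]
tool_rot: [0.0, 0.741, -0.671, 0.001]
wrist_force: [-0.2, -0.1, 1.2]
gripper_width: 0.0001
pics/h_s.png 429 338.16 149.0 th 85.59 r 0.0028 fit 111.46 11.39
pics/h_s.png 188 345.06 149.75 th -174.2 r 0.0193 fit 142.42 9.68
pics/h_s.png 1101 330.81 159.39 th 90.48 r 0.055 fit 90.48 0.0
pics/h_s.png 504 311.4 171.37 th 78.27 r 0.1262 fit 62.92 19.6
pics/h_s.png 486 312.44 180.73 th 87.76 r 0.1569 fit 72.09 26.86
```

View pics/h_s.png

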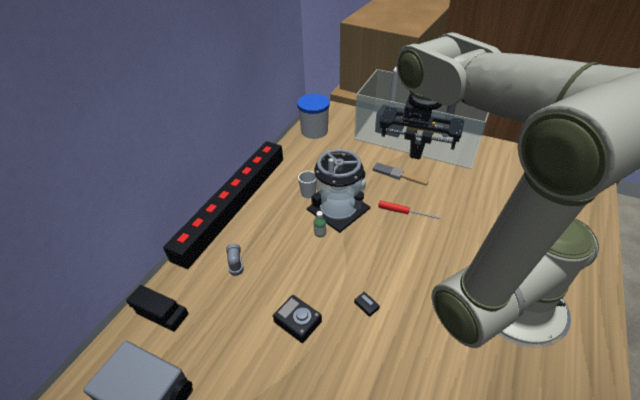

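View pics/h_t.png

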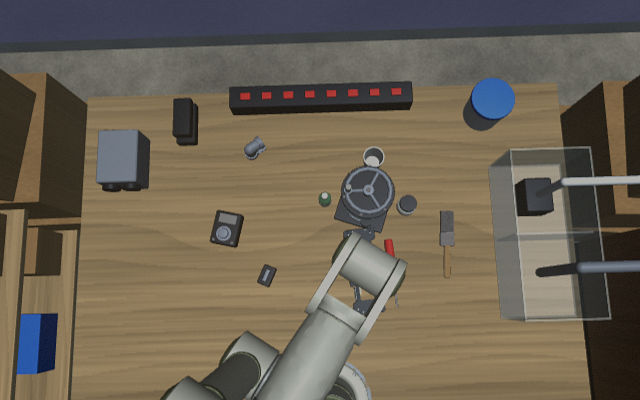

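Everything else stands as before. The wheel is visible in both views, so I'll measure the leftover angle by registering the spokes before and after.

```bash
cat > reg.py <<'E'
from h import *;import cv2,sys
A=np.array([.5770,-.1240])
th=np.radians(np.arange(0,360,.25));rr=np.linspace(.022,.048,40)
def pol(n,f,z,A):
    im=cv2.cvtColor(cv2.imread(f),cv2.COLOR_BGR2GRAY).astype(np.float32)
    T,Rr=np.meshgrid(th,rr);X=np.stack([A[0]+Rr*np.cos(T),A[1]+Rr*np.sin(T),np.full_like(T,z)],-1)
    p=P[n];fo=200/np.tan(np.radians(p['fovy']/2));c=X@np.array(p['R']).T+p['t']
    return cv2.remap(im,(fo*c[...,0]/c[...,2]+p['cx']).astype(np.float32),(fo*c[...,1]/c[...,2]+p['cy']).astype(np.float32),cv2.INTER_CUBIC)
sfx=sys.argv[1]
for n,k in(('top','t'),('side','s')):
  for z in(.194,.2):
    a=pol(n,f'pics/{n}0.png',z,A);b=pol(n,f'pics/{sfx}_{k}.png',z,A)
    a=a-a.mean();b=b-b.mean()
    sc=[]
    sh=np.arange(-60,61)
    for s in sh: sc.append((a*np.roll(b,s,1)).sum()/np.sqrt((a*a).sum()*(b*b).sum()))
    sc=np.array(sc);i=sc.argmax();print(n,z,'after-before theta (deg, + = still short)',-sh[i]*.25,sc[i].round(3))
# handle template in both
for n,k,(x,y,w,h) in(('top','t',(342,179,14,13)),('side','s',(325,156,11,16))):
    o=cv2.imread(f'pics/{n}0.png');g=cv2.imread(f'pics/{sfx}_{k}.png')
    q=8;r=lambda v:cv2.resize(v,None,fx=q,fy=q,interpolation=2)
    t=r(o[y:y+h,x:x+w]);R=r(g[y-5:y+h+5,x-5:x+w+5]);_,v,_,l=cv2.minMaxLoc(cv2.matchTemplate(R,t,cv2.TM_CCOEFF_NORMED));print(n,'handle px shift',l[0]/q-5,l[1]/q-5,round(v,3))
E
python3 reg.py h
python3 - <<'E'
import cv2,numpy as np
r=lambda f:cv2.resize(cv2.imread(f)[160:212,335:400],None,fx=6,fy=6,interpolation=2)
cv2.imwrite('pics/h2.png',np.hstack([r('pics/top0.png'),r('pics/h_t.png')]))
from h import *
for a in (86.6,88.6):
  for n in('top','side'):
    t=np.radians(a);print(a,n,proj(n,np.array([.577+.055*np.cos(t),-.124+.055*np.sin(t),.24])))
E
```

```text
top 0.194 after-before theta (deg, + = still short) 2.25 0.98
top 0.2 after-before theta (deg, + = still short) 2.25 0.98
side 0.194 after-before theta (deg, + = still short) 1.5 0.965
side 0.2 after-before theta (deg, + = still short) 1.75 0.972
top handle px shift -0.125 0.625 0.974
side handle px shift 0.5 0.25 0.957
86.6 top (np.float64(347.8889193330622), np.float64(185.80387714487176))
86.6 side (np.float64(329.62525329775576), np.float64(160.74119759388566))
88.6 top (np.float64(347.8838838765707), np.float64(186.52292719944398))
88.6 side (np.float64(330.23933525053314), np.float64(160.93087539515759))
```

View pics/h2.png

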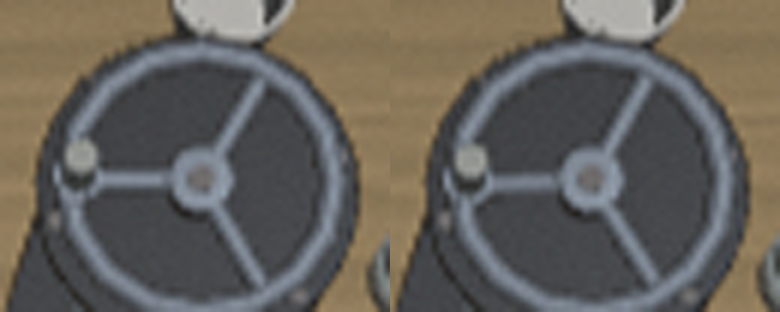

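The wheel is about 1.9° short, and both views agree. I'll go back behind the handle and nudge the rest.

```bash
python3 -m crank '[0,-1,0,0,0,0,0,0,-1,0,0,0,0,0,0,-1,0,0,0,0,0,0,-1,0,0,0,0,0,0,-1,0,0,0,0,0,0,-1,0,0,0,0,0,0,0,1,0,0,0,0,0,0,1,0,0,0,0,0,0,1,0,0,0,0,0,0,1,0,0,0,0,0,0,0,0,0,0,0]'; python3 to.py .5547 -.0718 .236
```

```text
clock: 17.92
position: [0.5031, -0.076, 0.2346]
tool_rot: [0.001, 0.741, -0.672, -0.001]
wrist_force: [0.2, -0.6, -1.0]
gripper_width: 0.0003
clock 17.925 pos [ 0.5031 -0.076   0.2346] yaw_y -174.4 z [-0.003  0.001 -1.   ] F [ 0.16 -0.63 -1.03] w 0.0003 tool units [ 0.035 -2.072 -0.061]
```

```bash
python3 -m crank '[0.02,-0.8,0,0,0,0,0,0.01,-0.8,0,0,0,0,0,0,-0.2,0,0,0,0,0,0,-0.15,0,0,0,0,0,0,0,0,0,0,0,0]'; python3 to.py .5547 -.0718 .236
```

```text
clock: 18.55
position: [0.5517, -0.0724, 0.2363]
tool_rot: [0.0, 0.741, -0.672, 0.0]
wrist_force: [-0.3, -0.7, -0.5]
gripper_width: 0.0006
clock 18.55 pos [ 0.5517 -0.0724  0.2363] yaw_y -174.43 z [ 0. -0. -1.] F [-0.32 -0.71 -0.47] w 0.0006 tool units [-0.011 -0.123  0.012]
```

```bash
python3 -m crank '[-0.01,-0.06,0,0,0,0,0,0,-0.06,0,0,0,0,0,0,0,0,0,0,0,0]'; python3 to.py .5547 -.0718 .236
python3 -m crank '[0,0.5,0,0,0,0,0,0,0.5,0,0,0,0,0,0,0,-1,0,0,0,0,0,0,-1,0,0,0,0,0,0,-1,0,0,0,0,0,1,-1,0,0,0,0,0,1,0,0,0,0,0,0,1,0,0,0,0,0,0,1,0,0,0,0,0,0,1,0,0,0,0,0,0,1,0,0,0,0,0,0,1,0,0,0,0,0]'
python3 - <<'E'
from bench import grab_frame
import cv2
cv2.imwrite('pics/i_s.png',grab_frame("side")[:,:,::-1]);cv2.imwrite('pics/i_t.png',grab_frame("top")[:,:,::-1])
E
python3 reg.py i
```

```text
clock: 18.92
position: [0.5547, -0.0719, 0.2361]
tool_rot: [0.0, 0.741, -0.672, 0.0]
wrist_force: [-1.8, -0.3, 2.4]
gripper_width: 0.0002
clock 18.925 pos [ 0.5547 -0.0719  0.2361] yaw_y -174.44 z [-0. -0. -1.] F [-1.81 -0.32  2.4 ] w 0.0002 tool units [-0.003 -0.001  0.006]
clock: 20.42
position: [0.3549, -0.0912, 0.3361]
tool_rot: [-0.0, 0.741, -0.672, 0.0]
wrist_force: [-0.6, 0.0, 0.1]
gripper_width: 0.0002
top 0.194 after-before theta (deg, + = still short) 0.25 0.99
top 0.2 after-before theta (deg, + = still short) 0.25 0.991
side 0.194 after-before theta (deg, + = still short) 0.25 0.996
side 0.2 after-before theta (deg, + = still short) 0.25 0.996
top handle px shift 0.0 0.125 0.988
side handle px shift 0.0 0.0 0.994
```

The wheel is now within 0.25° of a full turn. I'll check the final scene, then hand in.

Run:
```python
import cv2,numpy as np
# bystander motion in side/top views vs start (regions not covered by arm)
for n,k,bx in(('side','s',{'bottle':(310,208,20,30),'cup':(296,168,18,32),'elbow':(222,240,25,36),'sd':(375,195,70,28),'brush':(370,160,62,28),'ctrl':(270,290,56,54),'skimmerfoot':(305,195,66,36)}),('top','t',{'jar':(396,192,24,26),'magnet':(255,262,24,26)})):
    o=cv2.imread(f'pics/{n}0.png').astype(int);g=cv2.imread(f'pics/i_{k}.png').astype(int)
    for m,(x,y,w,h) in bx.items(): print(m,round(np.abs(o-g)[y:y+h,x:x+w].mean(),1))
a=cv2.imread('pics/i_s.png');cv2.imwrite('pics/i2.png',cv2.resize(a[120:370,200:500],None,fx=2.4,fy=2.4))
```

```text
bottle 7.1
cup 8.1
elbow 8.2
sd 9.3
brush 9.0
ctrl 8.1
skimmerfoot 7.3
jar 1.5
magnet 1.6
```

View pics/i2.png

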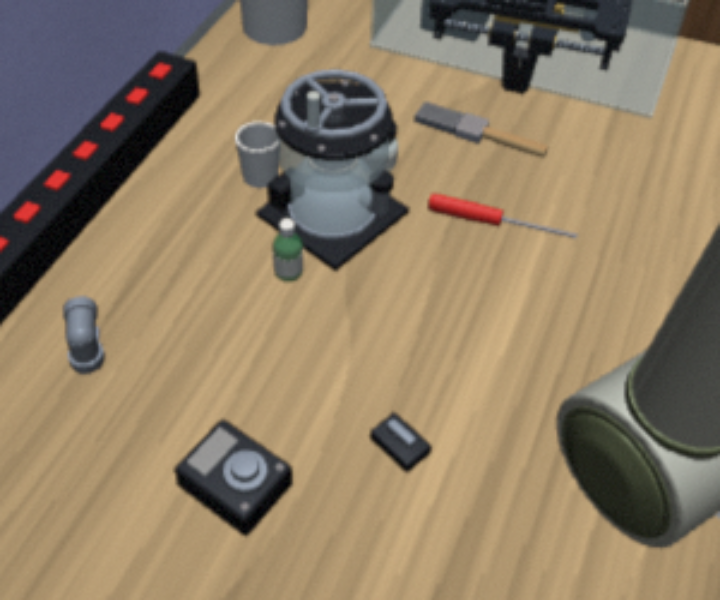

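The picture shows every item where it was, the button up, the handle back at its start, and the gripper clear. The side-view differences are about equal in every region, so they are a brightness change and not movement.

```bash
python3 -c "
from bench import ticket;print(ticket.finish_job())"
```

```text
the job is handed in; nothing more can be done
None
```

I paused the pump and then turned the hand wheel one full turn clockwise. The job was handed in at about 20.5 s, with the arm clear of everything.

- **Button:** I pressed it with the shut fingertips until it bottomed: the tips were at 56 mm and the force rose to about 32 N. I then released it, and the pictures show it back up.
- **Wheel:** I pushed the handle round with the outside of the shut fingers and never gripped it. The first pass stopped about 2° short, so I went back and nudged it the rest of the way. In the last check, both cameras put the wheel within about 0.25° of a full turn, at most very slightly short, and the handle within 0.13 pixel of its starting place.
- **Other objects:** The pictures before and after show nothing else moved. The side picture came out slightly different in brightness all over, so I judged that view by eye.
- **Joint limit:** While lining up above the skimmer, the last joint reached the end of its range. The tool was pulled about 25 mm off and tilted about 1°, high up and touching nothing. I turned it back and corrected it before touching the wheel.

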